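# Close a soap carton in the pedal press

### The arm

A 6-joint arm with a two-finger parallel gripper is mounted at the origin on a cart in front of the work surface, level with it; the furniture and walls round the work are solid. World frame = base frame: x ahead of the robot, y to its left, z up, the work surface at z = 0. Lengths are in mm, angles in rad, forces in N, time in s.
With the tool pointing down it reaches from about 300 to 775 mm from the base axis. Payload 14.6 kg.
Tool frame: the origin (TCP) lies on the centre line of the jaws, within the pads' length; the fingertips stand ahead of it and the grasp point (between the pads) is the TCP (manip.tip_reach is the z of the fingertips in the tool frame, in mm); z points along the fingers, y is the direction in which the jaws open and shut (so a half turn about z gives the same grasp; the last joint's range is limited). The gripper opens to 94 mm and grips with 3 to 60 N. Pads are 16 mm wide; open, the fingers measure 119 mm over their backs; the gripper's body (75 mm by 177 mm) begins 78 mm behind the grasp point.
Start: joints at [1.18, 0.3, 1.521, -0, 1.321, -0.067], TCP at [174.991, 521.409, 224.446] pointing down, gripper open.
Joint ranges: [-3.03, 3.03], [-0.79, 2.21], [0.23, 2.52], [-1.04, 4.18], [0, 3.07], [-2.55, 2.55]. Speed limits (rad/s): [2.22, 2.22, 2.57, 3.14, 3.14, 3.14].

### API

Orientations are given as [roll, pitch, yaw] about the fixed x, y, z axes, in that order (R = Rz(yaw) Ry(pitch) Rx(roll)).
In Python, from cell import manip, camera, search_frame, masks_of, tip_of gives the robot as it stands.
- The arm moves only by the tool send_rows, never from a script. Its argument "plan" is a list of rows, each an object with "travel": the shift along the tool's x, y, z in mm, a list of three; "delta_rot": the turn, a rotation vector about the tool's x, y, z in degrees, a list of three; "fingers": the gripper's target within -1 to 1 (shut at 1, half-way at 0, fully open at -1). In form: [{"travel": [dx, dy, dz], "delta_rot": [wx, wy, wz], "fingers": fingers}, ...]. A call has 1 to 20 rows; each row shifts and turns the commanded pose from where the row before left it, along the tool's axes as they then stand; what a row does not reach is not made up. A row lasts 1/8 s, in which the tool goes at most 62.5 mm and 10.7 degrees, less where a joint would pass 70% of its speed; a pose out of reach is approached as far as the arm can. A call is refused whole if a number of a shift passes 62.5 or a number of a turn 10.7, either way. A call with a gripper value outside its range is refused whole. The fingers move at their own pace and stop on an object; "grip_force" is the grip in N (left out, the last holds). Time passes only in rows, so rows that do not move let the fingers close. It gives the time, the measured TCP pose, the force and the opening at its end, in the units of the state.
- manip.read_state(): the state, without advancing time (a new reading comes with each control period).
- camera(name): name is "scene" or "top"; returns a dict with "color" (384x512x3 uint8, red, green, blue), "z_map" (384x512 float32, mm along the optical axis (not along the pixel's ray), 0 where there is no reading), "fov_y" (degrees; the focal length in pixels is half the picture's height over the tangent of half this angle, whatever the lens; pixels are square), "cx", "cy" (the principal point, pixels), "world_from_camera" (4x4, takes a point from camera to world coordinates). Camera axes: x right, y up, looking along -z (the intrinsics and any distortion apply to the point x, -y, -z); pixel columns grow to the right and rows downward; lengths in mm; the calibration is good to about 2 mm. A picture is of the moment at which its call begins.
- manip.sign_off(): hands the job in, once; it reports no verdict.
Trained networks look in the newest picture that a camera, given by its name, has taken for a name from the list of things; names that differ only in an ending like _2 or _b are one class to them, and where a whole thing is asked for, a point or a joint stands for the part that bears it (a point fixed in the world has none). Each returns a list of dicts, best first, with "confidence" (0 to 1); they miss things now and then, are a little off and sometimes report something else, mostly with a low value. They report only what shows in the picture. A call takes as long as a camera call.
- search_frame(name, camera): "at" ([x, y, z] in mm, in the coordinates of the camera as it stood for that picture, good to about 4 mm: the middle of the surface that is visible of it).
- masks_of(name, camera): "region" (384x512 bool, what is visible of it).
- tip_of(name, camera): "at" ([x, y, z] in mm, in the coordinates of the camera as it stood for that picture, good to about 4 mm: a listed point, or the origin of a listed thing).
The state is a dict: "clock": time; "joints": joint angles; "qd": joint speeds; "effort": joint torques, N m; "eef_pos": TCP position; "eef_rot": TCP orientation; "wrist_force": force on the tool from outside, world axes, zero at the start; "moment": the same for the moment, N m; "finger_gap": finger opening in mm.
Only numpy, scipy, OpenCV 4.12 (cv2) and the standard library are available. Lean on these libraries where they do the work, as an engineer would, in place of code of your own. Each camera call takes 0.05 s, during which the arm holds its last target. There are 200 camera calls.

### The job

Close the lid of the soap carton with the pedal press: push the carriage in by its upright push plate until the sprung catch clicks up behind it, then press the pedal right down to its stop and hold it there for about a second so that the pad shuts the lid. Let the pedal come up, then press the catch tab down so that the carriage springs back out, the closed carton still lying in its nest. Leave the lid and the carton to the press, do not handle them, and do not disturb the other things on the table.

Things in the scene. Friction and masses are not known exactly. Their poses are not given: they have to be found in the camera images.
- press: grey bench press, fixed to the table, about 290 x 220 mm and 230 mm high. Origin on the table under the middle of its feed track. Its x axis is the feed direction (towards the column), z up. Column and overhanging head stand at the far end (x from 50 to 185 mm; the head is 150 to 230 mm up). The pedal is on its -y side, the catch on its +y side.
- carriage (a joint): travel of the aluminium carriage along the press's x axis, m: 0 = out (a light spring of 2 to 6 N pushes it there), 0.070 = home, held by the catch, 0.074 = hard stop. The catch ramp adds some newtons between 0.035 and 0.068; push it to the hard stop and let go, it settles back on the catch.
- push_face (a point): centre of the outer face (the -x side) of the carriage's upright push plate, 50 mm above the table. The plate is 70 mm wide (press y), 10 mm thick (it lies on the +x side of this point), from 20 to 74 mm above the table. Moves with the carriage; push here towards the press's +x.
- nest (a point): centre of the nest floor on the carriage, 26 mm above the table; the nest has a 10 mm rim and carries the carton.
- catch (a joint): how far the sprung catch is pressed down, m: 0 = up, 0.013 = its stop. The carriage is let go beyond about 0.010. It takes 3 to 7 N.
- catch_tab (a point): centre of the top of the catch's square tab (34 x 34 mm, dark steel, 64 mm above the table when up), on the press's +y side beside the carriage. Press straight down.
- pedal (a joint): angle of the pedal, rad: 0 = up (a spring holds it there), 0.33 = down on its stop. It takes about 4 to 15 N at the tread. Drives the ram and its pad down onto the carton.
- pedal_pad (a point): centre of the top of the pedal's ribbed rubber tread (about 70 x 56 mm), about 97 mm above the table when up and 49 mm when on the stop. The hinge lies 150 mm from it towards the press's +x, axis along the press's y, 35 mm above the table; as the pedal goes down the tread centre also moves about 13 mm away from the hinge.
- carton: cardboard soap carton, 76 x 100 x 30 mm with its lid shut, loose, lying in the carriage's nest. Origin at the centre of its underside, x as the press's x, z up.
- lid (a joint): opening angle of the carton's lid, rad: 0 = shut. It is hinged along the carton's far (+x) edge and stays where it is put, starting 0.4 to 0.65 open.
- soap_stack: bystander: stack of three cream soap packs, 86 x 106 x 80 mm; origin at the centre of its underside.
- tape_roll: bystander: roll of packing tape lying flat, 108 mm across, 48 mm high; origin at the centre of its underside.
- cards: bystander: banded bundle of white cards, 134 x 73 x 22 mm; origin at the centre of its underside.
- glue_stick: bystander: standing glue stick, 27 mm across, 97 mm high; origin at the centre of its underside.

How it is judged (in metres and radians):
On the way, in this order (a step that is already met when the one before it is completed fails the run):
1. the carriage is home, the catch is up behind it and the carton's lid is still open (value of joint carriage above 0.066 m and value of joint catch below 0.003 m and value of joint lid above 0.25 rad), for 0.2 s.
2. the pedal is held down on its stop with the carriage home, and the lid is pressed shut (value of joint pedal above 0.305 rad and value of joint carriage above 0.066 m and value of joint lid below 0.1 rad), for 0.6 s.
3. the pedal is up again while the carriage is still held home (value of joint pedal below 0.05 rad and value of joint carriage above 0.066 m), for 0.1 s.
At the end, for the whole second after the job is handed in: The carriage is out again (within 6 mm), catch and pedal are up, the carton's lid is shut (under 0.1 rad) and the carton lies level and at rest in the nest (within 10 mm of its centre) (value of joint carriage below 0.006 m and value of joint catch below 0.003 m and value of joint pedal below 0.03 rad and value of joint lid below 0.1 rad and distance between carton and nest below 0.01 m and angle between carton's own z axis and vertical below 0.08 rad and linear speed of carton below 0.02 m/s); the robot touches nothing.
It fails at once if the carton or its lid is handled by the robot (contact force between the arm and carton above 2 N).
It fails at once if the carton or its lid is handled by the fingers (contact force between the fingers and carton above 2 N).
It fails at once if another thing on the table is moved by more than 3 cm (distance of any of soap_stack, tape_roll, cards, glue_stick from where it was at the start of the episode above 0.03 m).
It also fails if it takes over 61 s, if anything falls off the work surface, if the arm or the gripper's body presses on something with over 40 N, if the wrist force passes 120 N, or if a joint passes its speed limit or range.

## Working session

There is one attempt and no reset: what is moved stays moved. The work goes in short steps, Python scripts to look and compute and a tool call to move; the robot and the scene stay as the last step left them, time stands still between calls to the robot, and variables do not carry over. Pictures are saved under pics/ and viewed, about 8 in all and at most 12, crops included, and the job is handed in when it is done.

Besides the shell and the picture viewer there is one more tool, called after ">>>" as a command line: name --argument value ..., lists and objects as JSON in quotes. send_rows: Moves the arm, as the interface text tells. Its arguments: {"type":"object","properties":{"plan":{"type":"array"},"grip_force":{"type":"number"}},"required":["plan"]}

```bash
mkdir -p pics; cat > h.py <<'E'
import numpy as np, cv2
from cell import manip, camera, search_frame, masks_of, tip_of
def w(c,p): return (c["world_from_camera"]@np.r_[p,1])[:3]
def cloud(c):
    z=c["z_map"]; f=z.shape[0]/2/np.tan(np.radians(c["fov_y"]/2))
    v,u=np.mgrid[:z.shape[0],:z.shape[1]]
    P=np.stack([(u-c["cx"])*z/f,-(v-c["cy"])*z/f,-z,np.ones_like(z)],-1)
    return (P@c["world_from_camera"].T)[...,:3]
E
python3 - <<'E'
from h import *
ims=[]
for n in ["scene","top"]:
    c=camera(n); ims.append(c["color"]); cv2.imwrite(f"pics/{n}0.png",c["color"][...,::-1])
    np.save(f"{n}_cl.npy",cloud(c))
    for t in ["press","push_face","nest","catch_tab","pedal_pad","carton","soap_stack","tape_roll","cards","glue_stick"]:
        print(n,t,[(w(c,d["at"]).round(0).tolist(),round(d["confidence"],2)) for d in tip_of(t,n)[:2]])
print({k:np.round(v,3) for k,v in manip.read_state().items()}, manip.tip_reach)
E
```

```text
scene press [([532.0, -213.0, 1.0], 0.87)]
scene push_face [([617.0, -101.0, 49.0], 0.68)]
scene nest [([631.0, -203.0, 63.0], 0.48)]
scene catch_tab [([631.0, -201.0, 66.0], 0.8)]
scene pedal_pad [([488.0, -93.0, 96.0], 0.85)]
scene carton [([521.0, -227.0, 28.0], 0.89)]
scene soap_stack [([619.0, -487.0, 3.0], 0.89), ([487.0, -97.0, 95.0], 0.65)]
scene tape_roll [([510.0, -510.0, 8.0], 0.7)]
scene cards [([385.0, -500.0, 2.0], 0.67)]
scene glue_stick [([591.0, -414.0, 1.0], 0.93)]
top press [([524.0, -214.0, -2.0], 0.85)]
top push_face [([619.0, -103.0, 52.0], 0.9)]
top nest [([517.0, -236.0, 26.0], 0.85)]
top catch_tab [([630.0, -201.0, 66.0], 0.63)]
top pedal_pad [([490.0, -95.0, 96.0], 0.64)]
top carton [([516.0, -230.0, 24.0], 0.57)]
top soap_stack [([620.0, -488.0, -1.0], 0.77)]
top tape_roll [([503.0, -505.0, 3.0], 0.84)]
top cards [([386.0, -501.0, -2.0], 0.66), ([487.0, -93.0, 97.0], 0.28)]
top glue_stick [([590.0, -419.0, -1.0], 0.55)]
{'clock': np.float64(1.1), 'joints': array([ 1.18 ,  0.3  ,  1.521,  0.   ,  1.321, -0.067]), 'qd': array([-0.001,  0.   , -0.001, -0.001, -0.001,  0.002]), 'effort': array([-1.0000e-03, -5.3166e+01, -3.5291e+01,  7.1000e-02,  2.1000e-02,
       -0.0000e+00]), 'eef_pos': array([174.993, 521.407, 224.428]), 'eef_rot': array([-3.142, -0.   ,  2.818]), 'wrist_force': array([ 0.214, -0.635,  0.075]), 'moment': array([ 0.007,  0.002, -0.022]), 'finger_gap': np.float64(94.234)} 19.0
```

View pics/scene0.png

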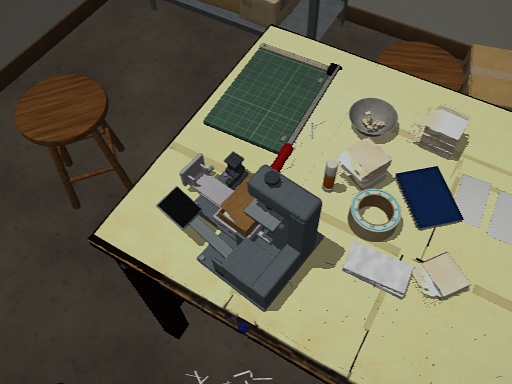

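View pics/top0.png

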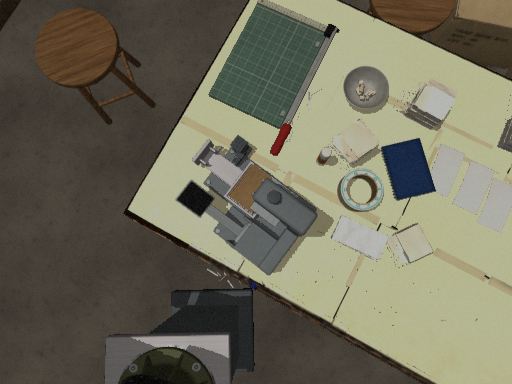

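```bash
python3 - <<'E'
from h import *
for n in ["scene","top"]:
    P=np.load(f"{n}_cl.npy").reshape(-1,3)
    def near(c,r,lo,hi):
        return P[(np.hypot(*(P[:,:2]-c).T)<r)&(P[:,2]>lo)&(P[:,2]<hi)]
    for nm,c,r,lo,hi in [("plate",(614,-106),50,66,80),("tab",(630,-201),26,58,72),("pedal",(489,-94),55,85,110),("head",(470,-285),130,200,250)]:
        Q=near(c,r,lo,hi)
        if len(Q)<5: print(n,nm,len(Q)); continue
        (cx,cy),(a,b),ang=cv2.minAreaRect(Q[:,:2].astype(np.float32))
        print(n,nm,len(Q),"rect",round(cx),round(cy),round(a),round(b),round(ang,1),"z",np.percentile(Q[:,2],[5,50,95]).round(), "mean",Q.mean(0).round())
    Q=near((560,-180),40,30,130); print(n,"lid area zmax",np.percentile(Q[:,2],[50,95,100]).round())
E
```

```text
scene plate 159 rect 613 -103 12 70 51.6 z [67. 74. 77.] mean [ 612. -104.   73.]
scene tab 190 rect 630 -198 35 35 53.2 z [62. 65. 68.] mean [ 629. -199.   65.]
scene pedal 974 rect 489 -92 71 62 50.6 z [ 87.  98. 109.] mean [487. -92.  98.]
scene head 2057 rect 454 -303 139 57 51.2 z [204. 212. 229.] mean [ 447. -305.  212.]
scene lid area zmax [34. 93. 94.]
top plate 118 rect 614 -106 10 70 51.6 z [69. 73. 76.] mean [ 613. -106.   73.]
top tab 174 rect 630 -200 35 33 51.4 z [61. 64. 66.] mean [ 629. -200.   64.]
top pedal 720 rect 488 -94 70 62 51.5 z [ 87.  99. 108.] mean [489. -93.  98.]
top head 1716 rect 454 -305 138 56 51.4 z [205. 210. 227.] mean [ 452. -306.  211.]
top lid area zmax [36. 56. 82.]
```

>>> send_rows --plan '[{"travel": [-45,-29,0],"delta_rot": [0,0,0],"fingers": 1},{"travel": [-45,-29,0],"delta_rot": [0,0,0],"fingers": 1},{"travel": [-45,-29,0],"delta_rot": [0,0,0],"fingers": 1},{"travel": [-45,-29,0],"delta_rot": [0,0,0],"fingers": 1},{"travel": [-45,-29,0],"delta_rot": [0,0,0],"fingers": 1},{"travel": [-45,-29,0],"delta_rot": [0,0,0],"fingers": 1},{"travel": [-45,-29,0],"delta_rot": [0,0,0],"fingers": 1},{"travel": [-45,-29,0],"delta_rot": [0,0,0],"fingers": 1},{"travel": [-45,-29,0],"delta_rot": [0,0,0],"fingers": 1},{"travel": [-45,-29,0],"delta_rot": [0,0,0],"fingers": 1},{"travel": [-45,-29,0],"delta_rot": [0,0,0],"fingers": 1},{"travel": [-45,-29,0],"delta_rot": [0,0,0],"fingers": 1},{"travel": [-45,-29,0],"delta_rot": [0,0,0],"fingers": 1},{"travel": [-45,-29,0],"delta_rot": [0,0,0],"fingers": 1}]'

```text
clock: 2.85
eef_pos: [644.0, -65.5, 224.4]
eef_rot: [3.142, 0.0, 2.818]
wrist_force: [0.8, 0.2, 1.4]
finger_gap: 0.7
```

>>> send_rows --plan '[{"travel": [0,0,0],"delta_rot": [0,0,10],"fingers": 1},{"travel": [0,0,0],"delta_rot": [0,0,10],"fingers": 1},{"travel": [0,0,0],"delta_rot": [0,0,10],"fingers": 1},{"travel": [0,0,0],"delta_rot": [0,0,10],"fingers": 1},{"travel": [0,0,0],"delta_rot": [0,0,10],"fingers": 1},{"travel": [0,0,0],"delta_rot": [0,0,10],"fingers": 1},{"travel": [0,0,0],"delta_rot": [0,0,10],"fingers": 1},{"travel": [0,0,0],"delta_rot": [0,0,10],"fingers": 1},{"travel": [0,0,0],"delta_rot": [0,0,10],"fingers": 1},{"travel": [0,0,0],"delta_rot": [0,0,10],"fingers": 1},{"travel": [0,0,0],"delta_rot": [0,0,10],"fingers": 1},{"travel": [0,0,0],"delta_rot": [0,0,0],"fingers": 1}]'

```text
clock: 4.35
eef_pos: [643.1, -64.0, 224.4]
eef_rot: [-3.141, 0.0, 0.899]
wrist_force: [-0.6, -0.3, 0.4]
finger_gap: 0.3
```

>>> send_rows --plan '[{"travel": [0,2,50],"delta_rot": [0,0,0],"fingers": 1},{"travel": [0,0,50],"delta_rot": [0,0,0],"fingers": 1},{"travel": [0,0,50],"delta_rot": [0,0,0],"fingers": 1},{"travel": [0,0,17],"delta_rot": [0,0,0],"fingers": 1},{"travel": [-15,0,0],"delta_rot": [0,0,0],"fingers": 1},{"travel": [-10,0,0],"delta_rot": [0,0,0],"fingers": 1},{"travel": [-10,0,0],"delta_rot": [0,0,0],"fingers": 1},{"travel": [-5,0,0],"delta_rot": [0,0,0],"fingers": 1},{"travel": [-5,0,0],"delta_rot": [0,0,0],"fingers": 1}]'

```text
clock: 5.48
eef_pos: [617.0, -100.5, 58.3]
eef_rot: [3.14, -0.001, 0.898]
wrist_force: [3.0, 2.4, 2.3]
finger_gap: 0.6
```

>>> send_rows --plan '[{"travel": [-8,0,0],"delta_rot": [0,0,0],"fingers": 1},{"travel": [-8,0,0],"delta_rot": [0,0,0],"fingers": 1},{"travel": [-8,0,0],"delta_rot": [0,0,0],"fingers": 1},{"travel": [-8,0,0],"delta_rot": [0,0,0],"fingers": 1},{"travel": [-6,0,0],"delta_rot": [0,0,0],"fingers": 1},{"travel": [-6,0,0],"delta_rot": [0,0,0],"fingers": 1},{"travel": [-6,0,0],"delta_rot": [0,0,0],"fingers": 1},{"travel": [-4,0,0],"delta_rot": [0,0,0],"fingers": 1},{"travel": [-4,0,0],"delta_rot": [0,0,0],"fingers": 1}]'

```text
clock: 6.6
eef_pos: [580.4, -145.8, 57.6]
eef_rot: [3.141, -0.001, 0.898]
wrist_force: [3.7, 3.1, 3.8]
finger_gap: 0.3
```

```bash
python3 - <<'E'
from h import *
c=camera("scene"); cv2.imwrite("pics/s1.png",cv2.resize(c["color"][130:330,130:360,::-1],None,fx=3,fy=3))
print(manip.read_state()["wrist_force"],manip.read_state()["eef_pos"])
E
```

```text
[1.57234783 1.72062853 1.75928944] [ 579.93029968 -146.25998204   57.4298506 ]
```

View pics/s1.png

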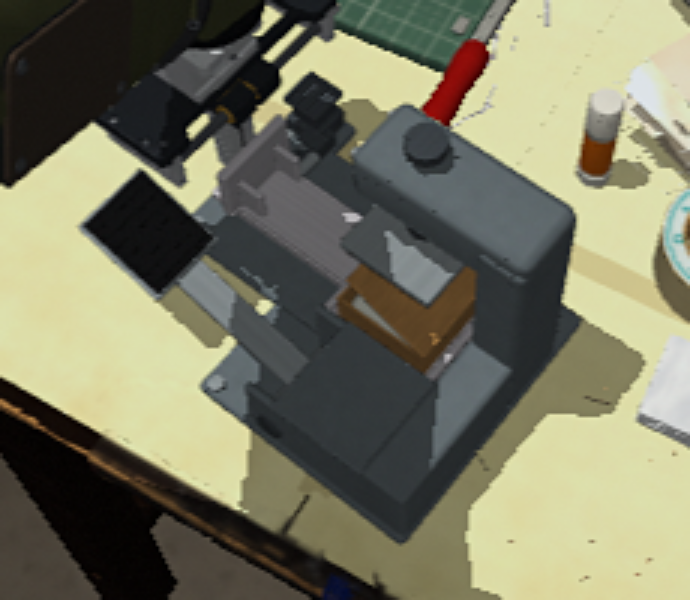

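>>> send_rows --plan '[{"travel": [-3,0,0],"delta_rot": [0,0,0],"fingers": 1},{"travel": [-3,0,0],"delta_rot": [0,0,0],"fingers": 1},{"travel": [-2,0,0],"delta_rot": [0,0,0],"fingers": 1},{"travel": [0,0,0],"delta_rot": [0,0,0],"fingers": 1}]'

```text
clock: 7.15
eef_pos: [576.3, -150.8, 57.4]
eef_rot: [3.141, -0.003, 0.898]
wrist_force: [11.0, 12.8, -0.1]
finger_gap: 0.3
```

>>> send_rows --plan '[{"travel": [-2,0,0],"delta_rot": [0,0,0],"fingers": 1},{"travel": [0,0,0],"delta_rot": [0,0,0],"fingers": 1}]'

```text
clock: 7.4
eef_pos: [576.1, -150.9, 57.6]
eef_rot: [3.14, -0.005, 0.899]
wrist_force: [20.4, 23.0, -3.1]
finger_gap: 0.6
```

>>> send_rows --plan '[{"travel": [4,0,0],"delta_rot": [0,0,0],"fingers": 1},{"travel": [4,0,0],"delta_rot": [0,0,0],"fingers": 1},{"travel": [6,0,0],"delta_rot": [0,0,0],"fingers": 1},{"travel": [15,0,0],"delta_rot": [0,0,0],"fingers": 1},{"travel": [30,0,0],"delta_rot": [0,0,0],"fingers": 1},{"travel": [0,0,-50],"delta_rot": [0,0,0],"fingers": 1},{"travel": [0,0,-50],"delta_rot": [0,0,0],"fingers": 1},{"travel": [0,0,0],"delta_rot": [0,0,0],"fingers": 1}]'

```text
clock: 8.4
eef_pos: [612.7, -107.2, 161.4]
eef_rot: [3.136, -0.003, 0.898]
wrist_force: [0.4, 0.1, -0.7]
finger_gap: 0.5
```

```bash
python3 - <<'E'
from h import *
for n in ["scene","top"]:
    c=camera(n); P=cloud(c).reshape(-1,3)
    for t in ["push_face","catch_tab","pedal_pad"]:
        print(n,t,[(w(c,d["at"]).round(0).tolist(),round(d["confidence"],2)) for d in tip_of(t,n)[:2]])
    Q=P[(np.hypot(*(P[:,:2]-(568,-160)).T)<50)&(P[:,2]>66)&(P[:,2]<80)]
    if len(Q)>5: print("plate",cv2.minAreaRect(Q[:,:2].astype(np.float32)))
    Q=P[(np.hypot(*(P[:,:2]-(630,-200)).T)<22)&(P[:,2]>45)&(P[:,2]<72)]
    print("tab z",len(Q),np.median(Q,0))
print(manip.read_state()["eef_pos"])
E
```

```text
scene push_face [([577.0, -156.0, 47.0], 0.57)]
scene catch_tab [([630.0, -200.0, 68.0], 0.84), ([617.0, -486.0, 2.0], 0.75)]
scene pedal_pad [([486.0, -95.0, 98.0], 0.55), ([382.0, -501.0, 0.0], 0.43)]
plate ((569.5167236328125, -157.84124755859375), (11.34434986114502, 69.25410461425781), 51.373600006103516)
tab z 211 [ 627.49812811 -198.67178095   64.80018496]
top push_face [([577.0, -160.0, 54.0], 0.96), ([503.0, -506.0, 2.0], 0.16)]
top catch_tab [([629.0, -202.0, 65.0], 0.56)]
top pedal_pad [([489.0, -94.0, 95.0], 0.56)]
plate ((569.5706787109375, -159.51795959472656), (10.690032005310059, 68.32097625732422), 51.422054290771484)
tab z 172 [ 629.41112951 -199.62558814   63.93952783]
[ 610.73201138 -107.32403212  156.53406151]
```

>>> send_rows --plan '[{"travel": [-16,-26,0],"delta_rot": [0,0,0],"fingers": 1},{"travel": [-16,-26,0],"delta_rot": [0,0,0],"fingers": 1},{"travel": [-16,-26,0],"delta_rot": [0,0,0],"fingers": 1},{"travel": [-17,-26,0],"delta_rot": [0,0,0],"fingers": 1},{"travel": [0,0,15],"delta_rot": [0,0,0],"fingers": 1},{"travel": [0,0,15],"delta_rot": [0,0,0],"fingers": 1},{"travel": [0,0,5],"delta_rot": [0,0,0],"fingers": 1},{"travel": [0,0,0],"delta_rot": [0,0,0],"fingers": 1}]'

```text
clock: 9.8
eef_pos: [489.3, -93.4, 121.8]
eef_rot: [-3.14, 0.0, 0.898]
wrist_force: [-1.3, 0.6, -0.2]
finger_gap: 0.2
```

>>> send_rows --plan '[{"travel": [0,0,5],"delta_rot": [0,0,0],"fingers": 1},{"travel": [2,0,5],"delta_rot": [0,0,0],"fingers": 1},{"travel": [2,0,5],"delta_rot": [0,0,0],"fingers": 1},{"travel": [2,0,5],"delta_rot": [0,0,0],"fingers": 1},{"travel": [2,0,5],"delta_rot": [0,0,0],"fingers": 1},{"travel": [1,0,5],"delta_rot": [0,0,0],"fingers": 1},{"travel": [1,0,5],"delta_rot": [0,0,0],"fingers": 1},{"travel": [1,0,5],"delta_rot": [0,0,0],"fingers": 1},{"travel": [1,0,5],"delta_rot": [0,0,0],"fingers": 1}]'

```text
clock: 10.92
eef_pos: [496.8, -84.1, 77.3]
eef_rot: [3.141, -0.0, 0.898]
wrist_force: [0.6, -3.0, 5.5]
finger_gap: 0.4
```

>>> send_rows --plan '[{"travel": [0,0,3],"delta_rot": [0,0,0],"fingers": 1},{"travel": [0,0,3],"delta_rot": [0,0,0],"fingers": 1},{"travel": [0,0,3],"delta_rot": [0,0,0],"fingers": 1},{"travel": [0,0,0],"delta_rot": [0,0,0],"fingers": 1}]'

```text
clock: 11.42
eef_pos: [497.4, -83.5, 68.9]
eef_rot: [3.141, -0.002, 0.898]
wrist_force: [3.4, 3.3, 10.1]
finger_gap: 0.3
```

>>> send_rows --plan '[{"travel": [0,0,2],"delta_rot": [0,0,0],"fingers": 1},{"travel": [0,0,2],"delta_rot": [0,0,0],"fingers": 1},{"travel": [0,0,0],"delta_rot": [0,0,0],"fingers": 1}]'

```text
clock: 11.8
eef_pos: [497.6, -83.4, 67.2]
eef_rot: [3.14, -0.002, 0.898]
wrist_force: [-10.4, 6.6, 42.4]
finger_gap: 0.7
```

>>> send_rows --plan '[{"travel": [0,0,-1],"delta_rot": [0,0,0],"fingers": 1},{"travel": [0,0,0],"delta_rot": [0,0,0],"fingers": 1},{"travel": [0,0,0],"delta_rot": [0,0,0],"fingers": 1},{"travel": [0,0,0],"delta_rot": [0,0,0],"fingers": 1},{"travel": [0,0,0],"delta_rot": [0,0,0],"fingers": 1},{"travel": [0,0,0],"delta_rot": [0,0,0],"fingers": 1},{"travel": [0,0,0],"delta_rot": [0,0,0],"fingers": 1},{"travel": [0,0,0],"delta_rot": [0,0,0],"fingers": 1},{"travel": [0,0,0],"delta_rot": [0,0,0],"fingers": 1},{"travel": [0,0,0],"delta_rot": [0,0,0],"fingers": 1}]'

```text
clock: 13.05
eef_pos: [497.6, -83.5, 67.6]
eef_rot: [3.14, -0.002, 0.898]
wrist_force: [-6.3, 6.4, 33.8]
finger_gap: 0.5
```

```bash
python3 - <<'E'
from h import *
c=camera("scene"); cv2.imwrite("pics/s2.png",cv2.resize(c["color"][130:330,130:360,::-1],None,fx=3,fy=3))
E
```

```text
(no output)
```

View pics/s2.png

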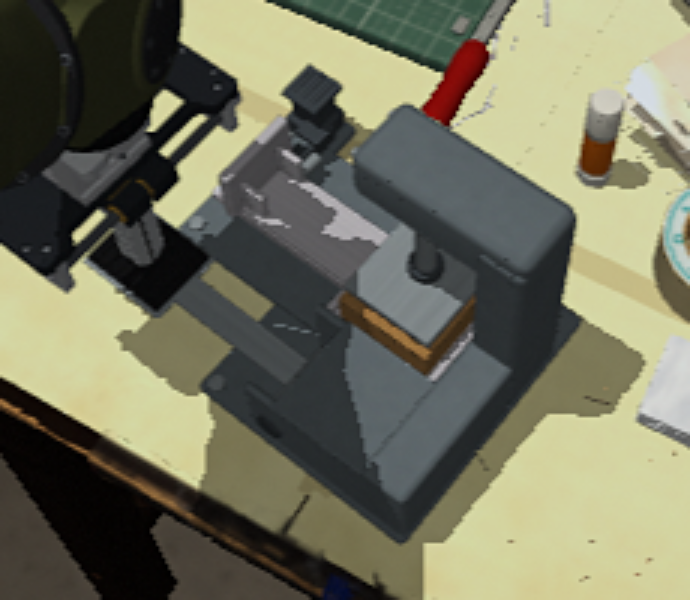

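>>> send_rows --plan '[{"travel": [0,0,-6],"delta_rot": [0,0,0],"fingers": 1},{"travel": [-2,0,-8],"delta_rot": [0,0,0],"fingers": 1},{"travel": [-2,0,-8],"delta_rot": [0,0,0],"fingers": 1},{"travel": [-3,0,-10],"delta_rot": [0,0,0],"fingers": 1},{"travel": [-3,0,-10],"delta_rot": [0,0,0],"fingers": 1},{"travel": [-2,0,-10],"delta_rot": [0,0,0],"fingers": 1},{"travel": [0,0,-20],"delta_rot": [0,0,0],"fingers": 1},{"travel": [0,0,-25],"delta_rot": [0,0,0],"fingers": 1},{"travel": [0,0,0],"delta_rot": [0,0,0],"fingers": 1},{"travel": [0,0,0],"delta_rot": [0,0,0],"fingers": 1}]'

```text
clock: 14.35
eef_pos: [488.7, -93.4, 161.6]
eef_rot: [-3.141, 0.0, 0.898]
wrist_force: [0.8, -0.2, -0.8]
finger_gap: 0.2
```

>>> send_rows --plan '[{"travel": [1,44,0],"delta_rot": [0,0,0],"fingers": 1},{"travel": [1,44,0],"delta_rot": [0,0,0],"fingers": 1},{"travel": [1,44,0],"delta_rot": [0,0,0],"fingers": 1},{"travel": [1,44,0],"delta_rot": [0,0,0],"fingers": 1},{"travel": [0,0,0],"delta_rot": [0,0,0],"fingers": 1}]'

```text
clock: 14.98
eef_pos: [629.7, -201.2, 159.6]
eef_rot: [-3.139, 0.001, 0.897]
wrist_force: [-0.2, -0.3, 0.4]
finger_gap: 0.7
```

```bash
python3 - <<'E'
from h import *
c=camera("scene"); cv2.imwrite("pics/s3.png",cv2.resize(c["color"][130:330,130:360,::-1],None,fx=3,fy=3))
print([(w(c,d["at"]).round(0).tolist(),round(d["confidence"],2)) for d in tip_of("pedal_pad","scene")[:2]])
print(manip.read_state()["eef_pos"])
E
```

```text
[([487.0, -96.0, 95.0], 0.61), ([593.0, -417.0, 1.0], 0.27)]
[ 628.57364806 -199.65550006  160.80604328]
```

View pics/s3.png

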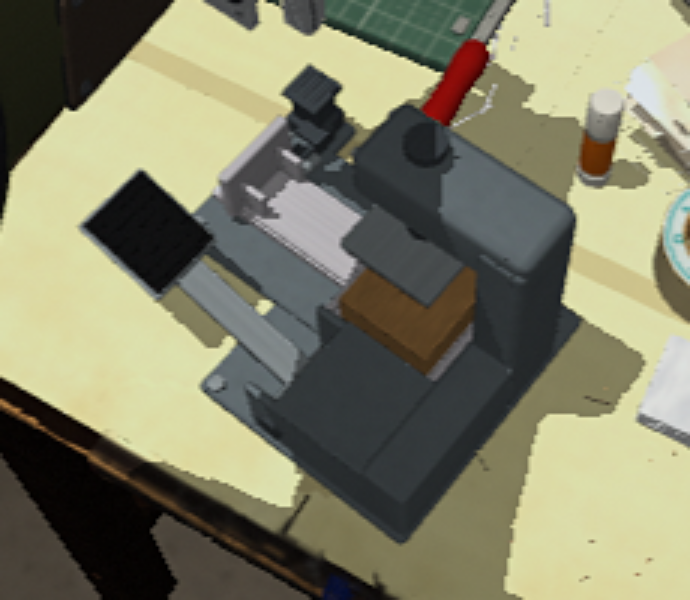

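>>> send_rows --plan '[{"travel": [0,0,35],"delta_rot": [0,0,0],"fingers": 1},{"travel": [0,0,30],"delta_rot": [0,0,0],"fingers": 1},{"travel": [0,0,8],"delta_rot": [0,0,0],"fingers": 1},{"travel": [0,0,4],"delta_rot": [0,0,0],"fingers": 1},{"travel": [0,0,4],"delta_rot": [0,0,0],"fingers": 1},{"travel": [0,0,4],"delta_rot": [0,0,0],"fingers": 1},{"travel": [0,0,4],"delta_rot": [0,0,0],"fingers": 1},{"travel": [0,0,0],"delta_rot": [0,0,0],"fingers": 1},{"travel": [0,0,0],"delta_rot": [0,0,0],"fingers": 1}]'

```text
clock: 16.2
eef_pos: [629.6, -200.1, 74.1]
eef_rot: [3.141, -0.0, 0.898]
wrist_force: [0.5, 0.6, 5.2]
finger_gap: 0.0
```

>>> send_rows --plan '[{"travel": [0,0,2],"delta_rot": [0,0,0],"fingers": 1},{"travel": [0,0,2],"delta_rot": [0,0,0],"fingers": 1},{"travel": [0,0,1],"delta_rot": [0,0,0],"fingers": 1},{"travel": [0,0,0],"delta_rot": [0,0,0],"fingers": 1},{"travel": [0,0,0],"delta_rot": [0,0,0],"fingers": 1},{"travel": [0,0,0],"delta_rot": [0,0,0],"fingers": 1},{"travel": [0,0,0],"delta_rot": [0,0,0],"fingers": 1}]'

```text
clock: 17.08
eef_pos: [629.7, -200.2, 70.2]
eef_rot: [3.14, -0.001, 0.898]
wrist_force: [-3.9, 1.6, 14.1]
finger_gap: 0.4
```

```bash
python3 - <<'E'
from h import *
for n in ["scene","top"]:
    c=camera(n)
    print([(w(c,d["at"]).round(0).tolist(),round(d["confidence"],2)) for d in tip_of("push_face",n)[:2]])
E
```

```text
[([622.0, -98.0, 48.0], 0.8)]
[]
```

Carriage is out. Lift clear and check.

>>> send_rows --plan '[{"travel": [0,0,-10],"delta_rot": [0,0,0],"fingers": 1},{"travel": [0,0,-15],"delta_rot": [0,0,0],"fingers": 1},{"travel": [0,0,-40],"delta_rot": [0,0,0],"fingers": 1},{"travel": [0,0,-50],"delta_rot": [0,0,0],"fingers": 1},{"travel": [0,0,-50],"delta_rot": [0,0,0],"fingers": 1},{"travel": [40,40,0],"delta_rot": [0,0,0],"fingers": 1},{"travel": [0,0,0],"delta_rot": [0,0,0],"fingers": 1},{"travel": [0,0,0],"delta_rot": [0,0,0],"fingers": 1}]'

```text
clock: 18.27
eef_pos: [684.9, -193.6, 232.8]
eef_rot: [-3.14, 0.001, 0.898]
wrist_force: [0.0, -0.1, -0.4]
finger_gap: 0.4
```

```bash
python3 - <<'E'
from h import *
for n in ["scene","top"]:
    c=camera(n); P=cloud(c).reshape(-1,3)
    if n=="scene": cv2.imwrite("pics/s4.png",cv2.resize(c["color"][130:330,130:360,::-1],None,fx=3,fy=3))
    for t in ["push_face","nest","carton","catch_tab","pedal_pad","soap_stack","tape_roll","cards","glue_stick"]:
        print(n,t,[(w(c,d["at"]).round(0).tolist(),round(d["confidence"],2)) for d in tip_of(t,n)[:1]])
    Q=P[(np.hypot(*(P[:,:2]-(614,-106)).T)<50)&(P[:,2]>66)&(P[:,2]<80)]
    if len(Q)>5: print("plate",cv2.minAreaRect(Q[:,:2].astype(np.float32)))
    Q=P[(np.hypot(*(P[:,:2]-(630,-200)).T)<22)&(P[:,2]>45)&(P[:,2]<72)]
    if len(Q): print("tab z",len(Q),np.median(Q,0))
    Q=P[(np.hypot(*(P[:,:2]-(533,-213)).T)<30)&(P[:,2]>45)&(P[:,2]<110)]
    if len(Q): print("carton top z",np.percentile(Q[:,2],[5,50,95]))
print(manip.read_state()["clock"])
E
```

```text
scene push_face [([623.0, -101.0, 51.0], 0.73)]
scene nest []
scene carton [([518.0, -225.0, 28.0], 0.74)]
scene catch_tab [([632.0, -199.0, 65.0], 0.56)]
scene pedal_pad [([484.0, -94.0, 95.0], 0.71)]
scene soap_stack [([617.0, -487.0, 3.0], 0.63)]
scene tape_roll [([511.0, -508.0, 5.0], 0.81)]
scene cards [([383.0, -502.0, -2.0], 0.86)]
scene glue_stick [([589.0, -416.0, -2.0], 0.73)]
plate ((613.8121948242188, -103.28036499023438), (12.847053527832031, 68.66175842285156), 52.00801086425781)
tab z 206 [ 627.7146225  -199.55168142   64.8359487 ]
carton top z [54.72999223 57.14351682 59.58104963]
top push_face [([622.0, -104.0, 54.0], 0.71)]
top nest []
top carton [([517.0, -227.0, 26.0], 0.86)]
top catch_tab [([628.0, -201.0, 65.0], 0.63)]
top pedal_pad [([488.0, -94.0, 96.0], 0.81)]
top soap_stack [([621.0, -490.0, 2.0], 0.94)]
top tape_roll [([500.0, -504.0, 2.0], 0.63)]
top cards [([384.0, -502.0, -2.0], 0.72)]
top glue_stick [([592.0, -417.0, 1.0], 0.51)]
plate ((633.68701171875, -126.20722198486328), (3.6653878688812256, 14.110112190246582), 73.50434875488281)
tab z 171 [ 628.84829591 -201.01271334   64.11994235]
carton top z [53.3588909  55.81844118 58.31770254]
19.275
```

View pics/s4.png

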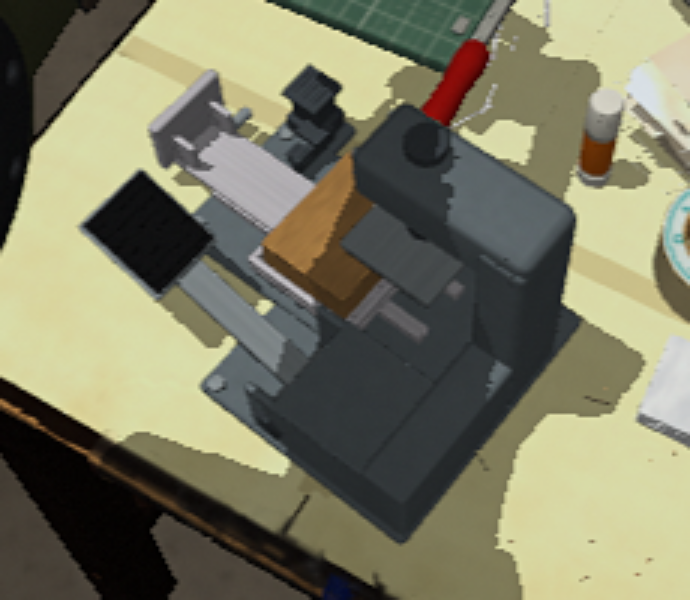

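```bash
python3 -c "
from cell import manip
print(manip.sign_off())"
```

```text
the job is handed in; nothing more can be done
None
```

The carton's lid is shut and the job is handed in at about 19 s on the robot's clock. The sign-off reports no verdict, so the results below are from my own camera and force checks.

- **Carriage in:** I pushed the plate to its hard stop at about 31 N and let go. The plate stayed about 70 mm in, with the catch up and the lid still open.
- **Pedal:** I held it on its stop at about 34–42 N for over a second, then let it rise. The carriage was still home and the lid looked shut.
- **Catch:** I pressed the tab down to its stop at about 14 N and the carriage sprang out.

Last checks before hand-in:
- **Carriage:** the scene camera's plate fit is within about 2 mm of the starting position.
- **Catch and pedal:** both are up, with the tab top at about 64 mm and the tread at about 96 mm.
- **Carton:** it lies flat in the nest with its top at about 56 mm, which is the height for a shut lid.
- **Other things on the table:** they are where they started, within measuring error.
- **Arm:** it is clear of everything.

Two checks did not work at the end. The plate fit from the top camera caught only a fragment, probably because the arm was in the way. Neither camera detected the nest, so I judged the carton's position in it from the picture and the carton's own estimated position.

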